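Vice shut on a drawer front, spring clamp held open round its glued end

TASK

Slide the vice's front jaw shut on the oak drawer front standing in it. Then take the spring clamp by its handles, lift it off the bench, squeeze it wide open, and bring it in from the side over the upright end that has the dark walnut strip, about halfway up, so that one jaw pad is on each side of panel and strip and both pads are well in past the end. Do not let it bite or lean on the wood: finish holding the clamp there, squeezed open and still, so that I can slip the packing under its pads; leave the mallet, chisel, glue bottle and try square alone.

Things in the scene. Friction and masses are not known exactly. Their poses are not given: they have to be found in the camera images.
- vice: Green iron woodworker's vice with light wooden jaw liners, bolted to the bench. Origin at bench height under the inner face of the fixed rear jaw, mid-width; +x from front jaw to rear jaw (roughly away from the robot), +y along the jaws. Rear jaw at x 0 to 37 mm; both jaws 150 mm wide, tops 105 mm high; front jaw 45 mm thick. The panel stands on two steel ways 45 mm high.
- front_jaw (a joint): Gap between the inner faces of the two jaws, m: 0 = shut empty, grows as the front jaw comes towards the robot, to 0.09. Starts at 0.045 to 0.070. The quick-release nut is disengaged: the jaw (1.4 kg) slides along the vice's x axis when pushed, about 4 N of friction, and stays where it is left. Shut on the drawer front it reads about 0.014.
- jaw_push (a point): On the front jaw's flat green outer face (looking along the vice's -x), mid-width, 93 mm above the bench, 12 mm below the jaw's top; moves with the jaw. Lower down the vice screw sticks out 55 mm from that face, with a 148 mm cross handle along y, 43 mm in front of the face; all of it is less than 43 mm above the bench.
- panel: Loose oak drawer front standing on edge in the vice: 14 mm thick (x), 280 long (y), 115 high (z), 0.34 kg. A walnut strip 5 mm thick, 30 wide, full height, is glued on its -x face along the +y end: that end is 19 mm thick (x -12 to 7). Origin under the centre of the oak, axes as the vice's. The +y end is 87 to 103 mm beyond the jaws. Starts 3 mm off the rear jaw; slides back as the vice shuts.
- strip (a point): Halfway up the panel's +y end face (57.5 mm above its underside), in the middle of the 19 mm total thickness of panel and strip. Axes as the panel's: +y points out of the end, away from the vice.
- clamp: Spring clamp, 100 g, 150 mm long, black with orange pads, lying on its side, 22 mm high. Like a clothes peg: arms do not cross, squeezing the handles opens the jaws. Origin on the pivot axis at the underside; +x to the jaws, z the pivot axis (up). Pads at x 44 to 62 mm, touching at rest; handles back to x -89, barrel 17 mm in diameter at the pivot.
- clamp_grip (a point): Midway between the clamp's handles at its x = -52 mm, 11 mm above the underside; axes as the clamp's. At rest the straight handles splay 0.40 rad each: width over them 45 mm at x -35, 60 at -52, 75 at -70. Fully squeezed they are parallel and touch, 15 mm over the outside. Squeezing here takes about 5 N a side to start, 13 N fully open.
- left_pad (a point): Middle of the gripping face of the clamp's left (+y) jaw pad, 53 mm ahead of the pivot, 11 mm above the underside; pad 18 mm long, 22 mm high. The distance between the two pad points is the gape: about 43 mm fully squeezed.
- right_pad (a point): The same on the right (-y) jaw pad. The distance between the two pad points is the gape.
- left_arm (a joint): Turn of the left arm about the pivot, rad: 0 = jaws shut, 0.40 = wide open.
- right_arm (a joint): Turn of the right arm, the same.
- mallet: Beech mallet lying on the bench: bystander, head 75 x 130 x 85 mm, 315 mm long along its x. Origin underneath, about the middle of its length.
- chisel: Chisel with wooden handle lying on the bench: bystander, 270 mm long along its x, 27 mm thick.
- glue: White glue bottle with orange cap: bystander, 60 mm in diameter, 150 mm high.
- square: Try square lying flat: bystander, 110 mm wooden stock along its y and 150 mm steel blade along +x, 16 mm high.
Mind the look-alikes: they are no part of the job. Leave any red look-alike of the clamp alone. There is more than one size of the vice; the job needs the larger.

How it is judged:
By the outcome, as a careful person would: the job done as asked, in the order asked, and still so for the second after the job is handed in, while the arm keeps its last pose, push and grip.
It also fails if it takes over 64 s, if anything falls off the work surface, if the arm or the gripper's body presses on something with over 40 N, if the wrist force passes 120 N, or if a joint passes its speed limit or range.

ROBOT

A 6-joint arm with a two-finger parallel gripper is mounted at the origin on the work surface. World frame = base frame: x ahead of the robot, y to its left, z up, the work surface at z = 0. Lengths are in m, angles in rad, forces in N, time in s.
With the tool pointing down it reaches from about 0.3 to 0.825 m from the base axis. Payload 5.4 kg.
Tool frame: the origin (TCP) lies at the very end of the fingers, on their centre line; the grasp point (between the pads) lies 19 mm behind it; z points along the fingers, y is the line along which they close (so a half turn about z gives the same grasp; the last joint's range is limited). The gripper opens to 92 mm and grips with 3 to 60 N. Pads are 20 mm wide; open, the fingers measure 128 mm over their backs; the gripper's body (75 mm by 189 mm) begins 69 mm behind the grasp point.
Start: joints at [-1.527, 0.158, 1.597, -0, 1.386, -0.21], TCP at [0.144, -0.557, 0.178] pointing down, gripper open.
Joint ranges: [-2.91, 2.91], [-0.94, 2.29], [0.18, 2.7], [-1.29, 4.43], [0.17, 2.64], [-3, 3]. Speed limits (rad/s): [2.57, 2.57, 3.14, 3.14, 3.14, 3.14].

INTERFACE

Orientations are given as a rotation vector (axis times angle).
In Python, from workcell import bot gives the robot as it stands. Calls block until the motion is done:
- bot.goto(position, orientation): joint-space move of the TCP to a pose.
- bot.line_to(position, rot=None, max_speed=0.15): straight line of the TCP; rot=None keeps the orientation; max_speed is the mean speed in m/s.
- bot.set_joints(angles): joint-space move.
- bot.set_gripper(opening, newtons=None): opening from 0.0 (shut) to 1.0 (fully open); newtons is the grip in N (None keeps the last); returns when the fingers have stopped.
- bot.hold(seconds).
- bot.inverse_kinematics(position, orientation): joint angles nearest the present ones, or None.
- bot.read_camera(name): name is "scene" or "top"; returns a dict with "pixels" (384x512x3 uint8, blue, green, red), "fx", "fy", "cx", "cy" (pixels), "k1" (the pictures are not rectified: a ray, as slopes to the right and down, at radius r is drawn at 1 + k1 r^2 times it, then the intrinsics apply), "R" (3x3) and "t" (3): a world point X has camera coordinates R X + t. Camera axes: x right, y down, z forward; pixel columns grow to the right and rows downward; lengths in m; the calibration is good to about 2 mm. A picture is of the moment at which its call begins. There is no depth.
A pose or a line that the arm cannot do raises bot.MotionError and nothing moves.
- bot.job_done(): hands the job in; it is judged then, once.
Readings, each from a call of its own:
- bot.current_clock(): time.
- bot.current_joints(): joint angles.
- bot.current_joint_vel(): joint speeds.
- bot.current_effort(): joint torques, N m.
- bot.current_ee_pos(): TCP position.
- bot.current_tool_rot(): TCP orientation.
- bot.current_contact_force(): force on the tool from outside, world axes, zero at the start.
- bot.current_ft_torque(): the same for the moment, N m.
- bot.current_opening(): opening from 0.0 (shut) to 1.0 (fully open).
- bot.current_grip_force(): force on a finger pad.
Only numpy, scipy, OpenCV 4.12 (cv2) and the standard library are available. Lean on these libraries where they do the work, as an engineer would, in place of code of your own. Each camera call takes 0.05 s, during which the arm holds its last target. There are 200 camera calls.

## Working session

There is one attempt and no reset: what is moved stays moved. The work goes in short steps, each a Python script; the robot and the scene stay as the last script left them, time stands still between calls to the robot, and variables do not carry over. Pictures are saved under pics/ and viewed, at most 10 in all, crops included, and the job is handed in when it is done.

```bash
mkdir -p pics; ls
cat > h.py <<'E'
import numpy as np, cv2
from workcell import bot
def snap(cam,name):
    c=bot.read_camera(cam); cv2.imwrite(f'pics/{name}.png',c['pixels']); np.save(f'pics/{name}.npy',{k:c[k] for k in c},allow_pickle=True); return c
def load(name): return np.load(f'pics/{name}.npy',allow_pickle=True).item()
def K(c): return np.array([[c['fx'],0,c['cx']],[0,c['fy'],c['cy']],[0,0,1.]])
def proj(c,P):
    P=np.atleast_2d(np.array(P,float)); R=np.array(c['R']); t=np.array(c['t'])
    return cv2.projectPoints(P,cv2.Rodrigues(R)[0],t,K(c),np.array([c['k1'],0,0,0.]))[0][:,0]
def ray(c,uv,z):
    n=cv2.undistortPoints(np.array(uv,float).reshape(-1,1,2),K(c),np.array([c['k1'],0,0,0.]))[:,0]
    R=np.array(c['R']); t=np.array(c['t']); o=-R.T@t
    d=np.c_[n,np.ones(len(n))]@R
    return o+d*((z-o[2])/d[:,2])[:,None]
E
python3 - <<'E'
from h import *
for n in('top','scene'):
    c=snap(n,n+'0'); print(n,-np.array(c['R']).T@c['t'],c['fx'],c['k1'])
    cv2.imwrite(f'pics/{n}0b.png',cv2.resize(c['pixels'],(800,600),interpolation=cv2.INTER_CUBIC))
E
```

```text
pics
top [0.2103023  0.02710921 1.50526434] 379.95910951596284 -0.029954996242068873
scene [0.85612876 0.66901876 1.27618153] 395.88326501522766 0.036992076555312864
```

View pics/top0b.png

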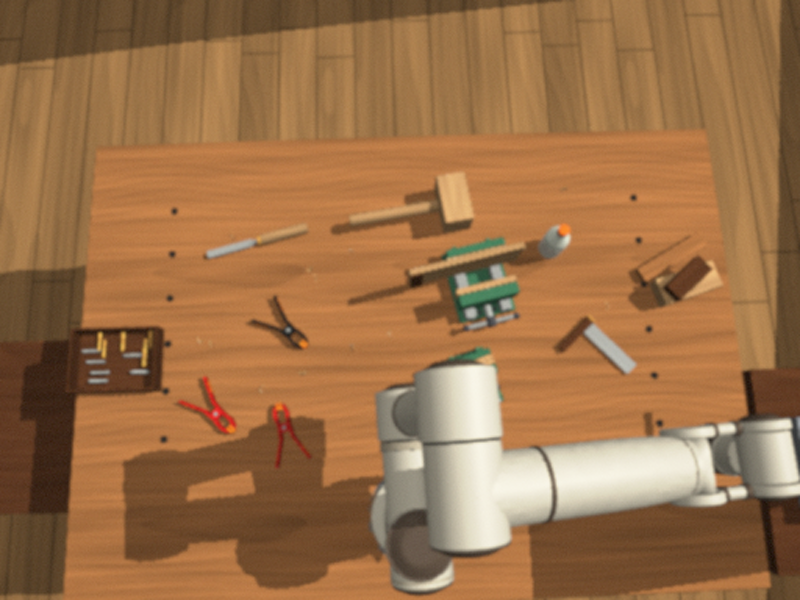

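View pics/scene0b.png

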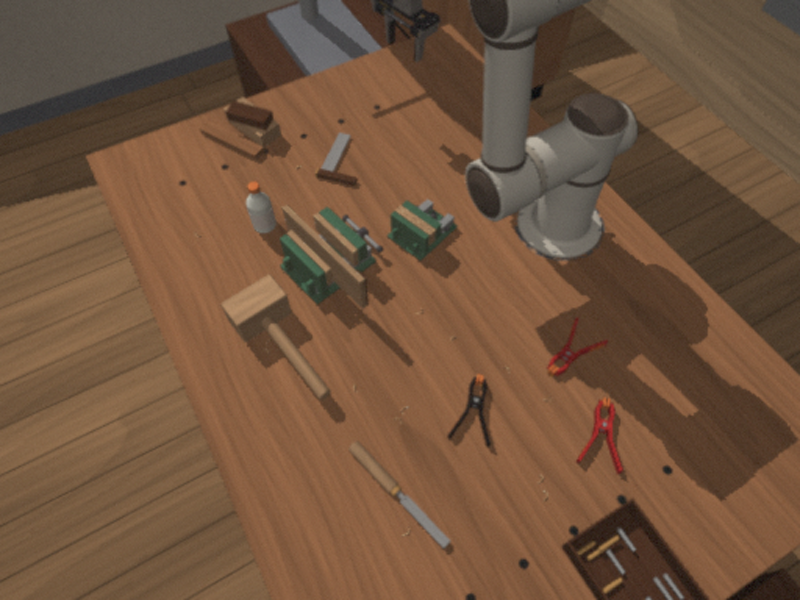

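The top view shows the large vice near (485,285), and the panel's walnut end at (412,277). The black clamp has its pivot near (288,330), its pads near (304,345) and its handles running to the upper left. The small vice sits near (480,360), and both look-alike clamps are red. Next I'll take crops to measure from.

Run:
```python
from h import *
for n,(x,y,w,h),s in(('top',(150,140,200,90),4),('scene',(170,120,160,170),3.5)):
    c=load(n+'0')['pixels'][y:y+h,x:x+w]
    cv2.imwrite(f'pics/{n}0c.png',cv2.resize(c,None,fx=s,fy=s,interpolation=cv2.INTER_CUBIC))
```

```text
(no output)
```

View pics/top0c.png

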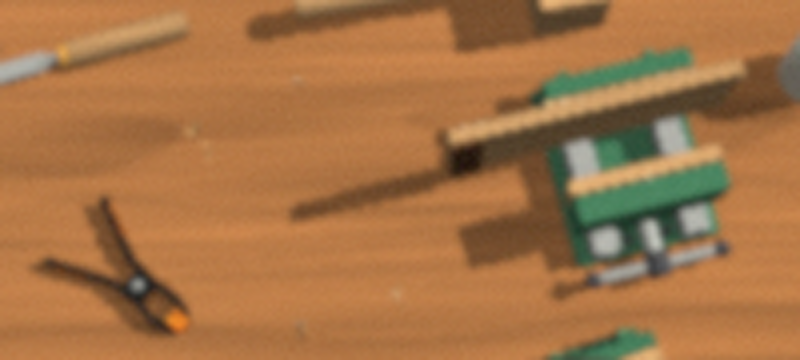

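View pics/scene0c.png

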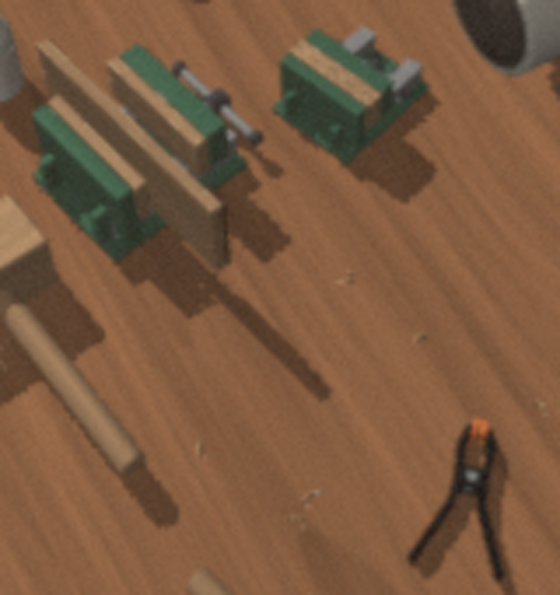

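Top crop: the panel's top edge runs from (447,138) to (743,70), and the front jaw's inner top edge from (570,184) to (720,149). The clamp pivot is at (138,285), its pads at (177,321), and its handle tips at (103,200) and (40,265). The scene crop shows the same layout. I'll triangulate next.

```bash
cat > m.py <<'E'
from h import *
ct,cs=load('top0'),load('scene0')
T=lambda p:((np.array(p)+.5)/4-.5+[150,140]); S=lambda p:((np.array(p)+.5)/3.5-.5+[170,120])
def both(name,t,s,z):
    a=ray(ct,T(t),z)[0]; 
    out=a[:2]*1e3
    b=ray(cs,S(s),z)[0][:2]*1e3 if s else None
    print(name,z,out.round(1),None if b is None else b.round(1)); return a
E
python3 - <<'E'
from m import *
both('panel +y top',(447,138),(222,208),.16)
both('panel -y top',(743,70),(43,47),.16)
both('fj inner +y',(570,184),(203,150),.105)
both('fj inner -y',(720,149),(110,65),.105)
both('rj outer +y',(543,92),(125,203),.105)
both('rj outer -y',(690,50),(36,110),.105)
both('pivot',(138,285),(472,477),.022)
both('pads',(177,321),(481,428),.018)
both('tipA',(103,200),(412,560),.015)
both('tipB',(40,265),(500,578),.015)
both('handle +y',(594,282),(258,138),.035)
both('handle -y',(727,247),(180,67),.035)
both('screw end',(657,263),(218,100),.035)
E
```

```text
panel +y top 0.16 [568.3  -2.7] [ 5.627e+02 -1.000e-01]
panel -y top 0.16 [ 624.9 -278.7] [ 629.8 -267.4]
fj inner +y 0.105 [ 534.4 -118.8] [ 531.6 -106. ]
fj inner -y 0.105 [ 564.2 -263.4] [ 566.5 -255. ]
rj outer +y 0.105 [625.7 -97.5] [630.4 -87. ]
rj outer -y 0.105 [ 663.5 -241.4] [ 660.3 -239. ]
pivot 0.022 [464.4 304.8] [462.9 309. ]
pads 0.018 [427.9 266.7] [425.7 269.5]
tipA 0.015 [553.3 342. ] [555. 348.]
tipB 0.015 [488.8 404.1] [493.3 402.9]
handle +y 0.035 [ 451.3 -144.7] [ 452.1 -136.6]
handle -y 0.035 [ 482.1 -277.8] [ 481.2 -268.1]
screw end 0.035 [ 468.3 -207.7] [ 465.7 -204.9]
```

```bash
cat >> h.py <<'E'
from scipy.spatial.transform import Rotation as Ro
def down(a):
    c,s=np.cos(a),np.sin(a); return Ro.from_matrix(np.array([[c,s,0],[s,-c,0],[0,0,-1.]])).as_rotvec()
VY=0.202; ex=np.array([np.cos(VY),np.sin(VY),0]); ey=np.array([-np.sin(VY),np.cos(VY),0])
E
python3 - <<'E'
from h import *
print(bot.current_opening())
for n,p,angs in(('push',(.470,-.204,.088),(VY,VY+np.pi)),('pick',(.498,.346,.003),(-2.298,.843)),('fin',(.553,.084,.095),(-1.369,1.772))):
    for a in angs:
        q=bot.inverse_kinematics(np.array(p),down(a)); print(n,a,None if q is None else np.round(q,2))
bot.set_gripper(0.0)
bot.goto(np.array([.465,-.205,.20]),down(VY)); bot.line_to(np.array([.465,-.205,.088]),max_speed=.2)
snap('top','top1');print(bot.current_clock(),bot.current_contact_force(),bot.current_ee_pos(),bot.current_opening())
c=snap('scene','sc1'); cv2.imwrite('pics/sc1c.png',cv2.resize(c['pixels'][120:250,170:330],None,fx=4.5,fy=4.5,interpolation=cv2.INTER_CUBIC))
E
```

```text
1.0008409795483282
push 0.202 [-0.65  0.09  1.86 -0.    1.19  0.72]
push 3.343592653589793 [-0.65  0.09  1.86 -0.    1.19 -2.42]
pick -2.298 [ 0.41  0.43  1.64 -0.    1.08 -2.01]
pick 0.843 [0.41 0.43 1.64 0.   1.08 1.14]
fin -1.369 [-0.07  0.2   1.72 -0.    1.22  2.87]
fin 1.772 [-0.07  0.2   1.72 -0.    1.22 -0.27]
3.95 [ 0.47655488  0.38637948 -0.2099885 ] [ 0.46604959 -0.20609331  0.08964841] 0.005517452267732121
```

View pics/sc1c.png

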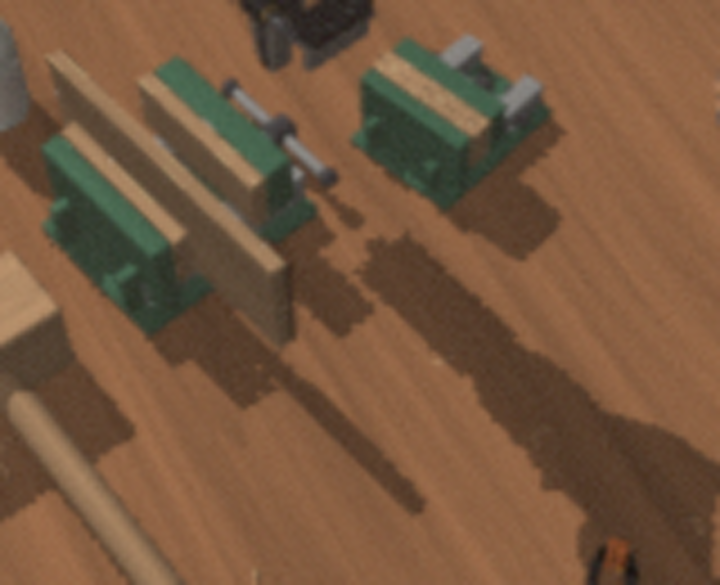

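The crop shows the vice unchanged. The gripper appears at about (300,35), which is further away than I expected, so I'll check by projecting the TCP.

Run:
```python
from h import *
c=load('sc1'); print((proj(c,[bot.current_ee_pos(),[.505,-.197,.093],[.5683,-.0027,.16],[.6249,-.2787,.16]])-[170,120])*4.5)
print(bot.current_ee_pos(),bot.current_joint_vel().round(3),bot.current_joints().round(2))
c=snap('scene','sc2'); 
print(np.abs(np.array(c['R'])-load('scene0')['R']).max(), np.abs(np.array(c['t'])-load('scene0')['t']).max())
a=cv2.resize(c['pixels'],(450,338));b=cv2.resize(snap('top','top2')['pixels'][100:330,100:400],(345,264),interpolation=cv2.INTER_CUBIC)
o=np.zeros((338,800,3),np.uint8);o[:,:450]=a;o[:264,453:798]=b;cv2.imwrite('pics/mix.png',o)
```

```text
[[274.04386411  86.52273784]
 [238.02108681 109.69961484]
 [275.5824277  266.37440783]
 [ 53.48685164  46.95984321]]
[ 0.46623805 -0.20613189  0.08990534] [ 0.004 -0.002  0.001 -0.001  0.001 -0.001] [-0.65  0.07  1.87 -0.    1.19  0.72]
0.0 0.0
```

View pics/mix.png

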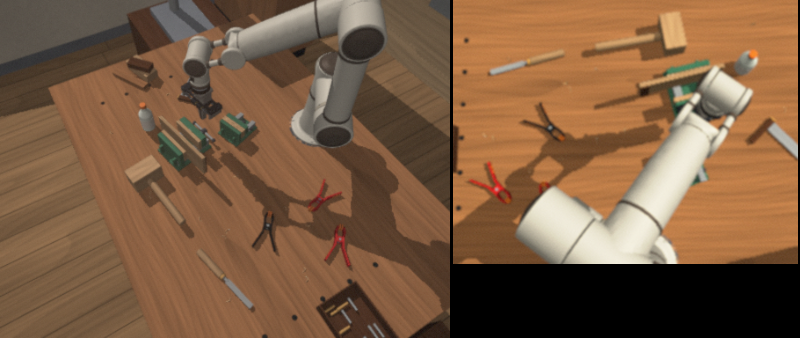

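The gripper is in front of the front jaw with nothing in the way. I'll push with the force as my guide.

Run:
```python
from h import *
p0=np.array([.466,-.206,.088]); f0=bot.current_contact_force()
log=[];d=0.;step=.004;n=0
while d<.105:
    d+=step; bot.line_to(p0+ex*d,max_speed=.06)
    f=-(bot.current_contact_force()-f0)@ex; a=(bot.current_ee_pos()-p0)@ex
    log.append((round(d*1e3),round(a*1e3,1),round(f,1)))
    if d>.064: step=.002
    if f>16: break
print(log); print(bot.current_clock(),bot.current_contact_force())
```

```text
[(4, np.float64(4.5), np.float64(0.5)), (8, np.float64(8.2), np.float64(-1.3)), (12, np.float64(12.2), np.float64(0.5)), (16, np.float64(16.2), np.float64(0.0)), (20, np.float64(20.2), np.float64(-0.5)), (24, np.float64(24.2), np.float64(-0.2)), (28, np.float64(28.2), np.float64(0.4)), (32, np.float64(32.2), np.float64(-0.2)), (36, np.float64(36.2), np.float64(-0.2)), (40, np.float64(40.2), np.float64(-0.2)), (44, np.float64(44.2), np.float64(-0.2)), (48, np.float64(48.2), np.float64(0.1)), (52, np.float64(52.2), np.float64(-0.7)), (56, np.float64(56.2), np.float64(-0.2)), (60, np.float64(60.2), np.float64(-0.3)), (64, np.float64(64.2), np.float64(0.0)), (66, np.float64(66.1), np.float64(0.3)), (68, np.float64(68.1), np.float64(-0.4)), (70, np.float64(70.1), np.float64(-0.1)), (72, np.float64(72.1), np.float64(0.4)), (74, np.float64(74.1), np.float64(0.7)), (76, np.float64(76.1), np.float64(-0.7)), (78, np.float64(78.1), np.float64(-0.3)), (80, np.float64(80.1), np.float64(0.1)), (82, np.float64(82.1), np.float64(-0.5)), (84, np.float64(84.1), np.float64(-0.5)), (86, np.float64(86.1), np.float64(-1.2)), (88, np.float64(88.1), np.float64(-0.2)), (90, np.float64(90.1), np.float64(-0.2)), (92, np.float64(92.1), np.float64(0.2)), (94, np.float64(94.1), np.float64(0.3)), (96, np.float64(96.1), np.float64(-0.7)), (98, np.float64(98.1), np.float64(0.4)), (100, np.float64(100.1), np.float64(1.0)), (102, np.float64(102.1), np.float64(-0.0)), (104, np.float64(104.1), np.float64(0.0)), (106, np.float64(106.1), np.float64(0.3))]
13.35 [-0.43851376 -0.54470742  0.39249484]
```

Run:
```python
from h import *
c=snap('scene','sc3');a=c['pixels'][100:240,150:330]
print((proj(c,[bot.current_ee_pos()])-[150,100])*4.4)
cv2.imwrite('pics/sc3c.png',cv2.resize(a,None,fx=4.4,fy=4.2,interpolation=cv2.INTER_CUBIC))
```

```text
[[259.59028348 239.11180886]]
```

View pics/sc3c.png

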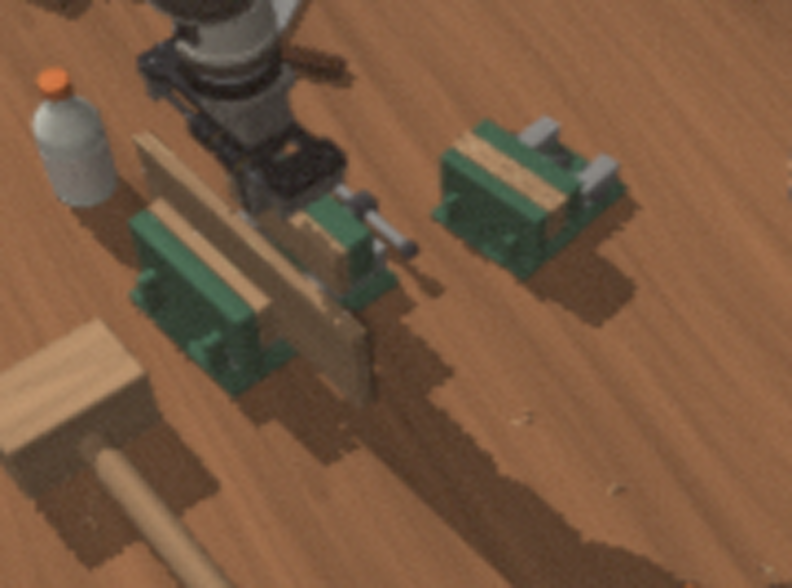

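The fingers passed over the top of the front jaw without touching it. The jaw hasn't moved, and the real tip is about 20 mm higher than reported when the gripper is shut. I'll back off and push lower, still clear of the handle.

Run:
```python
from h import *
p0=np.array([.466,-.206,.088])
bot.line_to(p0,max_speed=.25); p0[2]=.066; bot.line_to(p0,max_speed=.1)
f0=bot.current_contact_force(); print(f0)
bot.line_to(p0+ex*.02,max_speed=.15)
log=[];d=.02;step=.006
while d<.105:
    d+=step; bot.line_to(p0+ex*d,max_speed=.08)
    f=-(bot.current_contact_force()-f0)@ex; a=(bot.current_ee_pos()-p0)@ex
    log.append((round(d*1e3),float(round(a*1e3,1)),float(round(f,1))))
    if d>.068: step=.002
    if f>14 or (d<.044 and f>9): break
print(log); print(bot.current_clock(),bot.current_contact_force())
```

```text
[ 0.06416763 -0.39553251  0.197043  ]
[(26, 26.0, -0.3), (32, 32.2, -0.5), (38, 37.8, 3.8), (44, 43.9, 2.0), (50, 50.1, 1.2), (56, 56.1, 1.7), (62, 62.2, 1.4), (68, 68.2, 2.0), (74, 74.2, 1.8), (76, 75.8, 4.0), (78, 78.0, 3.8), (80, 80.1, 3.9), (82, 81.6, 4.5), (84, 83.4, 4.6), (86, 84.1, 9.1), (88, 84.2, 15.5)]
18.625 [-15.41272128  -2.30458356   7.45483531]
```

The jaw shut on the panel: contact at 33–36 mm, a hard stop at 84 mm, so the gap went from about 64 to 14 mm. Next I'll retreat, then touch the bench to find the true fingertip height with the gripper open and shut.

Run:
```python
from h import *
p=bot.current_ee_pos(); bot.line_to(p-ex*.04,max_speed=.2); p=bot.current_ee_pos(); p[2]=.2; bot.line_to(p,max_speed=.3)
q=np.array([.42,.13,.06])
bot.goto(q,down(.843))
snap('top','top4'); snap('scene','sc4')
for op in (0.,.8):
    bot.set_gripper(op,5); f0=bot.current_contact_force(); z=.022; bot.line_to([*q[:2],z],max_speed=.15)
    try:
        while z>-.04:
            z-=.003; bot.line_to([*q[:2],z],max_speed=.05); f=(bot.current_contact_force()-f0)[2]
            if f>4: break
    except bot.MotionError as e: print(e)
    print(op,z,bot.current_ee_pos()[2],f,bot.current_opening(),bot.current_clock())
    bot.line_to([*q[:2],.06],max_speed=.25)
t=load('top4')['pixels'][140:230,150:350];s=load('sc4')['pixels'][120:230,170:330]
o=np.zeros((600,800,3),np.uint8);o[:270,:600]=cv2.resize(t,(600,270),interpolation=cv2.INTER_CUBIC);o[270:600,:480]=cv2.resize(s,(480,330),interpolation=cv2.INTER_CUBIC)
cv2.imwrite('pics/m4.png',o)
```

```text
0.0 -0.038 -0.036582731985397486 17.308729908120856 0.004011810112157055 26.6833
0.8 -0.038 -0.036585999135694616 16.133125858455344 0.7989400217584461 33.7667
```

View pics/m4.png

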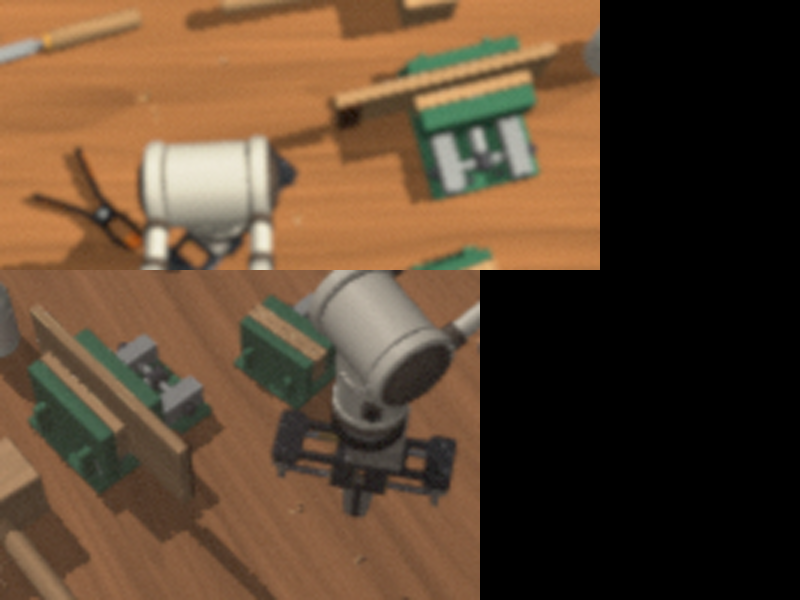

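The vice is shut on the panel: in the top crop the panel's top edge runs from (337,104) to (553,50), with the walnut at (347,117). The fingers touch the bench at a reported z of about -0.036, so the true tip is about 36 mm above the reported TCP. I'll check whether xy is offset too.

Run:
```python
from h import *
ct,cs=load('top4'),load('sc4')
T=lambda p:((np.array(p)+.5)/3-.5+[150,140]); S=lambda p:((np.array(p)-[0,270]+.5)/3-.5+[170,120])
print('tip px seen',S((355,512)),'proj',proj(cs,[[.42,.13,.06],[.42,.13,.0955]]))
for z in(.06,.0955): print('tip ray',z,ray(cs,S((355,512)),z))
for n,t,s,z in(('p+y',(337,104),(187,453),.16),('p-y',(553,50),(37,312),.16),('fj out +y',(0,0),(133,397),.105)):
    print(n,ray(ct,T(t),z)[0].round(4),ray(cs,S(s),z)[0].round(4))
```

```text
tip px seen [288.         200.33333333] proj [[287.6516803  204.54539773]
 [288.34598802 199.4863836 ]]
tip ray 0.06 [[0.40980235 0.11611968 0.06      ]]
tip ray 0.0955 [[0.42283049 0.13225865 0.0955    ]]
p+y [ 0.5674 -0.005   0.16  ] [0.5688 0.0038 0.16  ]
p-y [ 0.6281 -0.2738  0.16  ] [ 0.6308 -0.2647  0.16  ]
fj out +y [0.7351 0.4258 0.105 ] [ 0.5735 -0.1326  0.105 ]
```

The xy agrees within 3 mm, so only z is offset, by 35.5 mm. Next is picking up the clamp.

Run:
```python
from h import *
a=.843; g=np.array([.498,.347])
bot.set_gripper(1.0,25)
bot.goto(np.array([*g,.05]),down(a)); bot.line_to(np.array([*g,-.0325]),max_speed=.2)
f0=bot.current_contact_force(); print(f0,bot.current_clock())
bot.set_gripper(0.0,25); print('grip',bot.current_opening()*92,bot.current_grip_force(),bot.current_clock())
bot.line_to(np.array([*g,.05]),max_speed=.2)
print('lift',bot.current_opening()*92,bot.current_grip_force(),bot.current_contact_force()-f0,bot.current_clock())
t=snap('top','top5')['pixels'][150:220,170:270];s=snap('scene','sc5')['pixels'][190:300,240:360]
o=np.zeros((600,800,3),np.uint8);o[:280,:400]=cv2.resize(t,(400,280),interpolation=cv2.INTER_CUBIC);o[:440,320:800][:, :]=cv2.resize(s,(480,440),interpolation=cv2.INTER_CUBIC)
o[:210,:300]=cv2.resize(t,(300,210),interpolation=cv2.INTER_CUBIC)
cv2.imwrite('pics/m5.png',o[:450])
```

```text
[0.57700689 0.0144213  0.21943748] 36.2417
grip 14.763318698873146 24.94563102722168 37.4167
lift 14.272344534451323 24.959888756275177 [-0.15274803 -0.49271677 -2.18592483] 37.9833
```

View pics/m5.png

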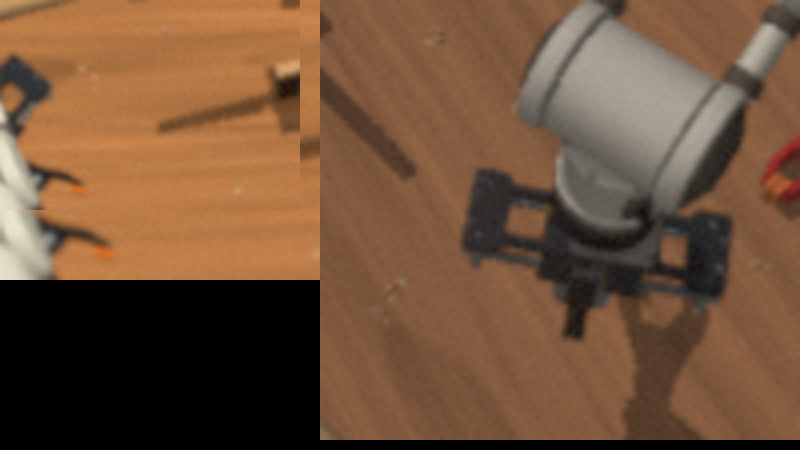

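The grip reads 14.3 mm, so the clamp is fully squeezed and off the bench, with an orange pad visible to the right of the gripper in the top crop. I'll move to a standoff beside the panel end and measure the pads against it.

Run:
```python
from h import *
VY=.22; ey=np.array([-np.sin(VY),np.cos(VY)]); end=np.array([.5655,-.0005])
g=end+ey*.149
bot.goto(np.array([*g,.059]),down(VY+np.pi/2)); bot.hold(.2)
print(g,bot.current_ee_pos(),bot.current_opening()*92,bot.current_clock())
t=snap('top','top6');s=snap('scene','sc6')
for c in(t,s):
    m=cv2.inRange(cv2.cvtColor(c['pixels'],cv2.COLOR_BGR2HSV),(3,170,130),(16,255,255))
    n,l,st,ce=cv2.connectedComponentsWithStats(m)
    for i in range(1,n):
        r=ray(c,ce[i],.1025)[0]
        if st[i,4]>=3 and abs(r[0]-.56)<.15 and abs(r[1]-.05)<.15: print(st[i],ce[i].round(1),r.round(4))
a=t['pixels'][155:215,215:345];b=s['pixels'][110:240,165:325]
u=proj(t,[[.56,.03,.1]])[0];print(u,proj(s,[[.56,.03,.1]])[0])
o=np.zeros((600,800,3),np.uint8);o[:276,:598]=cv2.resize(a,(598,276),interpolation=cv2.INTER_CUBIC);
b=s['pixels'][150:230,205:325];o[280:600,:480]=cv2.resize(b,(480,320),interpolation=cv2.INTER_CUBIC)
cv2.imwrite('pics/m6.png',o)
```

```text
[0.53298379 0.14490872] [0.53280536 0.14546706 0.05883544] 15.119145268653737 39.475
[247 172   6   6  25] [249.4 174.8] [0.5825 0.0417 0.1025]
[250 185   6   4  20] [252.6 186.4] [0.5368 0.0308 0.1025]
[235 198   3   2   4] [235.8 198.8] [0.5775 0.0411 0.1025]
[252.65111941 180.55654925] [238.72397853 194.53245218]
```

View pics/m6.png

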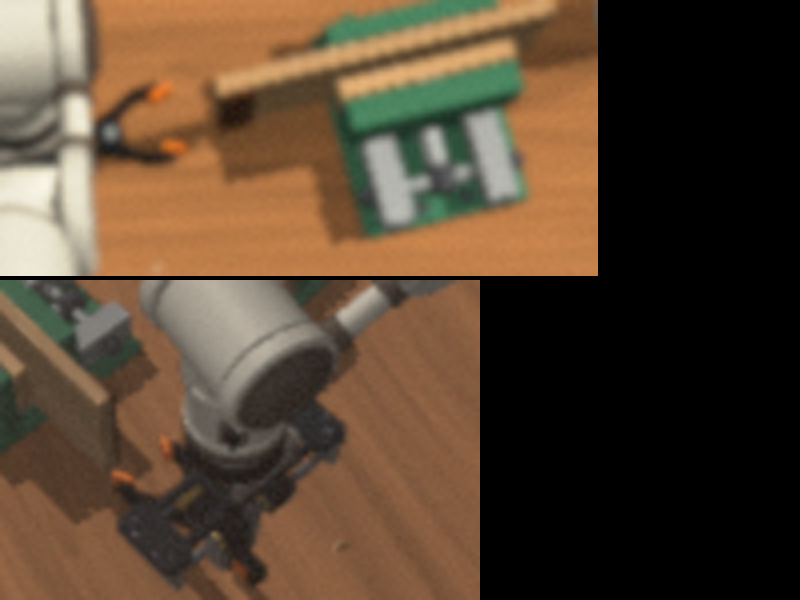

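The clamp is wide open and heading squarely at the panel end. In the top crop its pads are at (160,92) and (173,148) and its pivot at (112,135), with the panel top running from (217,85) to (553,10). I'll compute the pads' position relative to the panel within the same camera.

Run:
```python
from h import *
t=load('top6');s=load('sc6')
T=lambda p:((np.array(p)+.5)/4.6-.5+[215,155]); S=lambda p:((np.array(p)-[0,280]+.5)/4-.5+[205,150])
e=ray(t,T((217,86)),.16)[0][:2]; m=ray(t,T((553,11)),.16)[0][:2]
far=ray(t,(249.4,174.8),.1135)[0][:2]; near=ray(t,(252.6,186.4),.1135)[0][:2]; piv=ray(t,T((112,134)),.1135)[0][:2]
d=e-m; print('panel',e,m,np.linalg.norm(d),'yaw',np.arctan2(-d[0],d[1]))
v=far-near; mid=(far+near)/2; print('pads',far,near,np.linalg.norm(v),'yaw',np.arctan2(v[1],v[0])); 
w=piv-mid; print('piv',piv,np.linalg.norm(w),'yaw',np.arctan2(-w[0],w[1]))
for y in(.20,.22,.24):
    X=np.array([np.cos(y),np.sin(y)]);Y=np.array([-np.sin(y),np.cos(y)]); r=mid-(e-.0025*X); print(y,'rel x,y',r@X,r@Y)
# scene
E=ray(s,S((110,402)),.16)[0][:2]; f=ray(s,S((122,478)),.1135)[0][:2]; n=ray(s,S((168,447)),.1135)[0][:2]
print('scene end,pads',E,f,n); r=(f+n)/2-(E-.0025*X); print(r@X,r@Y)
# oak stripe rows by column in top6
h=cv2.cvtColor(t['pixels'],cv2.COLOR_BGR2HSV)
for u in (258,260,261,262,263,264,270,276,282): print(u,h[168:184,u,2])
```

```text
panel [ 0.5713615  -0.00432566] [ 0.62548633 -0.27665973] 0.2776604809264714 yaw 0.1961878271872567
pads [0.57943973 0.04161619] [0.53403565 0.03082107] 0.04666974542204915 yaw 0.23342266689526903
piv [0.54590384 0.08186391] 0.04691336724244766 yaw 0.2330367024530522
0.2 rel x,y -0.003777393821175404 0.042641401852811706
0.22 rel x,y -0.0029233672012689577 0.042758413363445824
0.24 rel x,y -0.0020671713067927366 0.04285832207883916
scene end,pads [0.56746906 0.00206978] [0.58265717 0.04722332] [0.53381835 0.03972321]
0.003375004048486642 0.042411086011940664
258 [176 172 173 175 176 167 162 163 171 176 179 176 165 138 115 107]
260 [176 173 175 169 151 133 116 116 123 135 136 125 123 113 106 106]
261 [179 176 178 176 164 142 129 114 106 105 104 102  98  95  96 101]
262 [177 178 184 191 190 180 164 137  98  76  77  71  70  72  76  93]
263 [181 178 184 201 211 208 190 150  97  60  49  52  46  49  62  79]
264 [180 178 184 200 212 210 185 145  93  52  42  37  39  41  58  81]
270 [186 193 205 213 204 164 113  79  67  66  68  74  83  95 101 109]
276 [183 207 206 183 139  99  81  83  85  83  90 101 110 111 109 110]
282 [208 201 162 112  83  80  81  84  85  93 105 111 110 110 112 112]
```

Both cameras put the pads 42.6 mm short of the end. Their lateral errors are about -2 and +3 mm, so the clamp is centred. I'll go in by 59 mm, watching the force.

Run:
```python
from h import *
VY=.21; ey=np.array([-np.sin(VY),np.cos(VY),0]); R=down(VY+np.pi/2)
p=np.array([.53298,.14491,.059]); bot.line_to(p,R); bot.hold(.2); f0=bot.current_contact_force(); log=[]
for d in(.02,.03,.038,.046,.053,.059):
    bot.line_to(p-ey*d,R,max_speed=.05); f=bot.current_contact_force()-f0; log.append((d,f.round(1)))
    if np.linalg.norm(f)>4: break
bot.hold(.5); print(log,(bot.current_contact_force()-f0).round(2),bot.current_ee_pos(),bot.current_opening()*92,bot.current_clock())
t=snap('top','top7');s=snap('scene','sc7')
for c in(t,s):
    m=cv2.inRange(cv2.cvtColor(c['pixels'],cv2.COLOR_BGR2HSV),(3,150,110),(16,255,255))
    n,l,st,ce=cv2.connectedComponentsWithStats(m)
    for i in range(1,n):
        r=ray(c,ce[i],.1135)[0]
        if st[i,4]>=2 and abs(r[0]-.56)<.12 and abs(r[1]-.02)<.12: print(st[i],ce[i].round(1),r.round(4))
h=t['pixels']
print(h[166:198,262:274,2])
```

```text
[(0.02, array([-0.7,  0.5,  0.7])), (0.03, array([0.3, 0. , 1.3])), (0.038, array([0.6, 0.3, 0.3])), (0.046, array([-0.3,  0.9,  0.5])), (0.053, array([-1.6, -0.7,  0.5])), (0.059, array([-0.2, -0.5,  0.6]))] [-0.22  1.2   0.9 ] [0.54525683 0.08724893 0.05899694] 14.75597034256403 42.6
[256 175   5   7  25] [258.5 178.2] [0.5653 0.0077 0.1135]
[234 178   3   6  16] [235.  180.2] [ 0.5468 -0.0205  0.1135]
[223 186   4   3   9] [224.3 187.3] [ 0.5927 -0.0129  0.1135]
[[178 175 179 179 179 181 178 182 179 182 175 158]
 [178 179 179 180 183 182 184 183 182 182 178 164]
 [167 166 176 179 185 182 182 180 185 190 187 184]
 [144 139 155 182 195 194 187 186 192 199 201 201]
 [112 128 160 190 212 213 204 202 206 207 210 212]
 [130 161 183 207 220 219 213 209 213 209 208 203]
 [160 194 209 214 218 212 208 205 202 196 183 165]
 [169 204 207 206 204 197 184 170 165 154 140 122]
 [161 192 186 170 164 158 142 125 111 105  98  87]
 [135 150 145 122 109 102  94  83  75  80  81  80]
 [ 97  97  91  78  63  57  53  56  67  74  82  84]
 [ 75  60  52  48  41  38  40  47  67  78  85  84]
 [ 77  47  43  41 
[... 302 characters left out ...]
 96 132 162 182 181 159 128 114 110]
 [ 48  46  49  59  78  96 118 127 128 116 113 112]
 [ 56  42  43  55  62  71  87 104 111 114 115 117]
 [ 95  79  75  81  93  96 103 112 117 115 118 116]
 [137 113 106 110 116 118 118 118 121 123 121 121]
 [158 131 117 120 119 122 119 122 122 121 123 120]
 [162 133 119 117 117 116 117 115 113 115 114 115]
 [160 139 117 109 108 109 107 107 109 110 111 114]
 [165 141 119 108 108 107 108 111 118 124 127 131]
 [171 152 126 121 127 127 131 133 144 156 159 161]
 [175 162 144 149 155 162 162 164 170 177 178 181]
 [183 172 166 169 177 178 176 178 179 180 182 178]
 [180 178 176 176 179 180 177 179 176 175 178 175]
 [180 179 175 176 177 177 179 176 176 173 177 177]]
```

The pads straddle the panel end with about 9–12 mm of clearance on each side. They are about 16 mm in past the end, and the force there is about zero. I'm handing in.

```bash
python3 -c "
from h import *
print(bot.current_opening()*92,bot.current_grip_force(),abs(bot.current_joint_vel()).max(),bot.current_clock()); print(bot.job_done())"
```

```text
15.13902127845916 24.959953129291534 0.0022761953731916967 42.7
the job is handed in; nothing more can be done
None
```

The job is handed in at 42.7 s: the vice is shut on the drawer front, and the arm is holding the clamp still and wide open over the walnut end at about half height, pads about 16 mm in with an estimated 9 mm or more clear each side, no contact force felt.

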